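# Prick the ringed cross with an automatic punch

### The job

A cork has been left standing on the blued brass plate, over the cross with the small scribed ring. Stand the cork upright on the bare tabletop, then take the automatic punch out of its wooden stand, set it upright on the ringed cross (not the plain one) and press it straight down until it snaps, stopping there rather than driving it hard against its end stop. Then put the punch back in its stand and leave the things around the work where they are.

Things in the scene. Friction and masses are not known exactly. Their poses are not given: they have to be found in the camera images.
- workpiece: Fixed steel block 116 x 86 x 26 mm carrying a dark blue dyed brass plate 110 x 80 x 10 mm. Origin: centre of the underside; plate top 36 mm above it. Screw heads 2.5 mm high in the corners. Two scribed crosses: one in a ring 12 mm across (to be punched) at (24, 12) mm in this frame, a plain one at (-24, -12) mm.
- mark (a point): Centre of the ringed cross, on the top face of the blue plate (under the cork at the start). The punch's axis must be within 5 mm of it when it snaps.
- cork: Brown cork, 33 mm diameter, 32 mm high, about 20 g, standing on the plate over the ringed cross. Origin: centre of its underside, z up.
- stand: Fixed light wooden block 62 x 62 x 66 mm on a dark base 74 x 74 x 6 mm, with one vertical blind bore of 26 mm diameter, 60 mm deep, in the middle of its top. Origin: centre of the underside.
- stand_mouth (a point): Centre of the bore's mouth, on the top face of the stand (66 mm above the table). The parked punch's flange rests on this face.
- punch: Automatic centre punch, about 0.2 kg, upright in the stand. Origin: on its axis at the underside of its flange (34 mm diameter, 4 mm thick); z up along the axis. Below, a brass cone to -25 mm, then a sprung steel nose 6 mm thick whose tip lies 43 to 55 mm below the origin: this length is set differently every time and hidden in the stand, so find the plate by touch.
- punch_grip (a point): Middle of the punch's ribbed metal grip, 18 mm diameter, 24 mm above the flange's underside. The grip runs from 4 mm (top of the flange) to 44 mm; a red cap 21 mm across ends it at 51 mm.
- punch_striker (a joint): Striker in the punch: 0 while cocked, jumps to 0.004 m when it trips, 0 again once lifted off. Pressing the nose: 1.5 N at first, 1.2 N more per mm; after about 10.5 mm, at about 14 N, it trips with a snap and the force falls at once by 3 to 5 N. About 5 mm further down it is solid on its end stop.
- wax_tin: Bystander: round metal tin 67 mm diameter, 24 mm high; origin at the centre of its underside.
- tumbler: Bystander: clear glass tumbler 56 mm diameter, 70 mm high; origin at the centre of its underside.
- jar: Bystander: amber jar with a black lid, 54 mm diameter, 88 mm high; origin at the centre of its underside.
- marker: Bystander: white and black marker pen, 135 mm long along its y, 17 mm thick, lying on the table.
There are look-alikes about, which are no part of the job. Several things have the shape of the cork; the one meant has the colours described above.

How it is judged:
On the way, in this order (a step that is already met when the one before it is completed fails the run):
1. the cork stands upright on the tabletop, let go (height (world z) of cork between -0.006 and 0.006 m and angle between cork's own z axis and vertical below 0.15 rad and contact force between the fingers and cork below 0.1 N), for 0.2 s.
2. the punch, upright with its axis within 5 mm of the ringed cross, is pressed on the plate until it snaps (horizontal distance between punch and mark below 0.005 m and angle between punch's own z axis and vertical below 0.1 rad and contact force between punch and workpiece above 2 N and value of joint punch_striker above 0.003 m), for 0.04 s.
At the end, for the whole second after the job is handed in: The punch is back in its stand, upright (0.1 rad) with its flange on the stand's top (4 mm, 8 mm sideways), re-cocked and at rest; the cork stands upright on the tabletop (0.15 rad) (height (world z) of cork between -0.006 and 0.006 m and angle between cork's own z axis and vertical below 0.15 rad and linear speed of each of cork, punch below 0.02 m/s and horizontal distance between punch and stand_mouth below 0.008 m and z of punch in the frame of stand_mouth between -0.004 and 0.004 m and angle between punch's own z axis and vertical below 0.1 rad and value of joint punch_striker below 0.001 m); the robot touches nothing.
It fails at once if the punch trips away from the ringed cross (over 8 mm off) or leaning more than 0.2 rad (value of joint punch_striker above 0.002 m and (horizontal distance between punch and mark above 0.008 m or angle between punch's own z axis and vertical above 0.2 rad)).
It fails at once if the punch is driven against its end stop: more than 30 N on the workpiece (contact force between punch and workpiece above 30 N).
It fails at once if a bystander is moved more than 25 mm (distance of any of wax_tin, tumbler, jar, marker from where it was at the start of the episode above 0.025 m).
It also fails if it takes over 69 s, if anything falls off the work surface, if the arm or the gripper's body presses on something with over 40 N, if the wrist force passes 120 N, or if a joint passes its speed limit or range.

### The arm

A 7-joint arm with a two-finger parallel gripper is mounted at the origin on a cart in front of the work surface, level with it; the furniture and walls round the work are solid. World frame = base frame: x ahead of the robot, y to its left, z up, the work surface at z = 0. Lengths are in m, angles in rad, forces in N, time in s.
With the tool pointing down it reaches from about 0.4 to 0.85 m from the base axis. Payload 4.5 kg.
Tool frame: the origin (TCP) lies on the front face of the gripper's body, between the roots of the fingers; the fingertips stand 73 mm ahead of it and the grasp point (between the pads) lies arm.grip_depth ahead of it (arm.grip_depth is the distance from the TCP to the grasp point, in m); x points along the fingers, y is the direction in which the jaws open and shut, and the axes are right-handed (so a half turn about x gives the same grasp; the last joint's range is limited). The gripper opens to 85 mm and grips with 20 to 120 N. Pads are 22 mm wide; open, the fingers measure 114 mm over their backs; the gripper's body (76 mm by 85 mm) begins 54 mm behind the grasp point. The pads swing forward as they close: fully open they stand 13 mm farther back than shut.
Start: joints at [-1.109, 0.689, -0.195, 1.565, 0.157, 0.902, -0.215], TCP at [0.259, 0.569, 0.304] pointing down, gripper open.
Joint ranges: [-3.01, 3.01], [-0.46, 2.08], [-1.47, 1.51], [0.13, 2.56], [-1, 4.14], [0.04, 2.09], [-2.66, 2.66]. Speed limits (rad/s): [2.57, 2.57, 3.14, 3.14, 3.14, 3.14, 3.14].

### API

Orientations are given as a unit quaternion [w, x, y, z].
In Python, from rig import arm gives the robot as it stands. The module is installed in compiled form; this text tells all that it offers.
- The arm moves only by the shell command python3 -m pendant 'ROWS' [OPENING] [FORCE]. ROWS is JSON, a list of rows, each a list of 2 entries, a list of its own where there are three numbers: the shift along the tool's x, y, z normalised to -1 to 1, where 1 is 0.15 m, then the turn, a rotation vector about the tool's x, y, z normalised to -1 to 1, where 1 is pi rad. In form: [[[tx, ty, tz], [ax, ay, az]], ...]. A call has 1 to 5 rows; each row is the pose to reach, as a shift and turn from the pose commanded when the call began, along the tool's axes at that moment, turning the shorter way round; what a row does not reach only later rows make up. A row lasts 1/10 s, in which the tool goes at most 50 mm and 8.59 degrees, less where a joint would pass 70% of its speed; a pose out of reach is approached as far as the arm can. A call with a number of a shift or a turn outside -1 to 1 is refused whole. A call with a gripper value outside its range is refused whole. OPENING is the gripper command: -1 is shut, 1 is fully open, values between are in proportion, set as the call begins (- or left out, the last holds). The fingers move at their own pace and stop on an object; FORCE is the grip in N (left out, the last holds). Time passes only in rows, so rows that repeat a pose let the fingers close. It gives the time, the measured TCP pose, the force and the opening at its end, in the units of the state.
- arm.state(): the state, without advancing time (a new reading comes with each control period).
- arm.read_camera(name): name is "scene" or "top"; returns the picture (384x512x3 uint8, red, green, blue); there is no depth.
- arm.camera_params(name): a dict with "vfov" (degrees; the focal length in pixels is half the picture's height over the tangent of half this angle, whatever the lens; pixels are square), "cx", "cy" (the principal point, pixels), "dist" ([k1, k2, p1, p2, k3] as OpenCV has them; the pictures are not rectified), "R" (3x3) and "t" (3): a world point X has camera coordinates R X + t. Camera axes: x right, y down, z forward; pixel columns grow to the right and rows downward; lengths in m; the calibration is good to about 2 mm. A picture is of the moment at which its call begins. camera_params takes no time and is no camera call.
- arm.close_job(): hands the job in, once; it reports no verdict.
Trained networks look in the newest picture that a camera, given by its name, has taken for a name from the list of things; names that differ only in an ending like _2 or _b are one class to them, and where a whole thing is asked for, a point or a joint stands for the part that bears it (a point fixed in the world has none). Each returns a list of dicts, best first, with "conf" (0 to 1); they miss things now and then, are a little off and sometimes report something else, mostly with a low value. They report only what shows in the picture. A call takes as long as a camera call. They do not tell look-alikes from the thing itself.
- arm.search_frame(camera, thing): "location" ([column, row] in pixels, amid what is visible of it).
- arm.landmark_of(camera, thing): "location" ([column, row] in pixels: a listed point, or the origin of a listed thing).
The state is a dict: "time": time; "joints": joint angles; "joint_vel": joint speeds; "joint_efforts": joint torques, N m; "position": TCP position; "tool_rot": TCP orientation; "contact_force": force on the tool from outside, world axes, zero at the start; "wrist_torque": the same for the moment, N m; "opening": finger opening in m.
Only numpy, scipy, OpenCV 4.12 (cv2) and the standard library are available. Lean on these libraries where they do the work, as an engineer would, in place of code of your own. Each camera call takes 0.05 s, during which the arm holds its last target.

## Working session

There is one attempt and no reset: what is moved stays moved. The work goes in short steps, Python scripts to look and compute and a shell command to move; the robot and the scene stay as the last step left them, time stands still between calls to the robot, and variables do not carry over. Pictures are saved under pics/ and viewed, and the job is handed in when it is done.

```bash
mkdir -p pics; ls
python3 - <<'E'
from rig import arm
import cv2
s=arm.state()
print({k:s[k] for k in ('time','position','tool_rot','contact_force','opening')},arm.grip_depth)
for c in('scene','top'):
    im=arm.read_camera(c); cv2.imwrite(f'pics/{c}0.png',cv2.resize(im[:,:,::-1],None,fx=1.5,fy=1.5))
    p=arm.camera_params(c);print(c,p)
    for t in ('cork','workpiece','mark','stand','stand_mouth','punch','punch_grip','wax_tin','tumbler','jar','marker'):
        print(t,[(round(d['conf'],2),[round(v) for v in d['location']]) for d in arm.landmark_of(c,t)][:4])
E
```

```text
pics
{'time': 0.0, 'position': array([0.25909782, 0.56818784, 0.30307134]), 'tool_rot': array([ 0.69090728,  0.14940043,  0.69109456, -0.15071479]), 'contact_force': array([ 0.2931769 , -0.70534074,  0.10138686]), 'opening': 0.0851519816765226} 0.0539
scene {'vfov': 49.513716090430776, 'cx': 255.3486321740594, 'cy': 188.66155522272058, 'dist': array([-0.10405203,  0.        ,  0.        ,  0.        ,  0.        ]), 'R': array([[ 0.88480525, -0.46585791, -0.00980153],
       [-0.24158194, -0.44064708, -0.8645625 ],
       [ 0.39844426,  0.76733731, -0.50242971]]), 't': array([-0.45589354,  0.20337394,  1.01921607])}
cork [(0.75, [223, 256]), (0.69, [268, 230])]
workpiece [(0.55, [232, 177])]
mark [(0.86, [271, 235])]
stand [(0.83, [225, 197]), (0.6, [288, 198])]
stand_mouth [(0.81, [226, 176]), (0.36, [328, 236])]
punch [(0.51, [230, 175])]
punch_grip [(0.54, [228, 166])]
wax_tin [(0.74, [287, 198])]
tumbler [(0.78, [330, 306]), (0.51, [271, 233]), (0.34, [228, 175])]
jar [(0.72, [204, 167]), (0.33, [273, 251])]
marker [(0.48, [327, 231])]
top {'vfov': 42.56631053547363, 'cx': 257.31204460572707, 'cy': 195.16055780657732, 'dist': array([0.0435616, 0.       , 0.       , 0.       , 0.       ]), 'R': array([[-0.02583294, -0.99959113,  0.01225655],
       [-0.99147215,  0.02405265, -0.12807986],
       [ 0.12773269, -0.01546071, -0.99168812]]), 't': array([0.0155048 , 0.5330225 , 1.40604549])}
cork [(0.53, [308, 208]), (0.51, [304, 253])]
workpiece [(0.78, [316, 212])]
mark [(0.91, [308, 208]), (0.37, [310, 209])]
stand [(0.86, [204, 208])]
stand_mouth [(0.74, [201, 209]), (0.58, [202, 209])]
punch [(0.51, [392, 206])]
punch_grip [(0.64, [205, 208]), (0.58, [200, 204])]
wax_tin [(0.96, [246, 153])]
tumbler [(0.94, [392, 207])]
jar [(0.81, [138, 211])]
marker [(0.61, [311, 156])]
```

View pics/scene0.png

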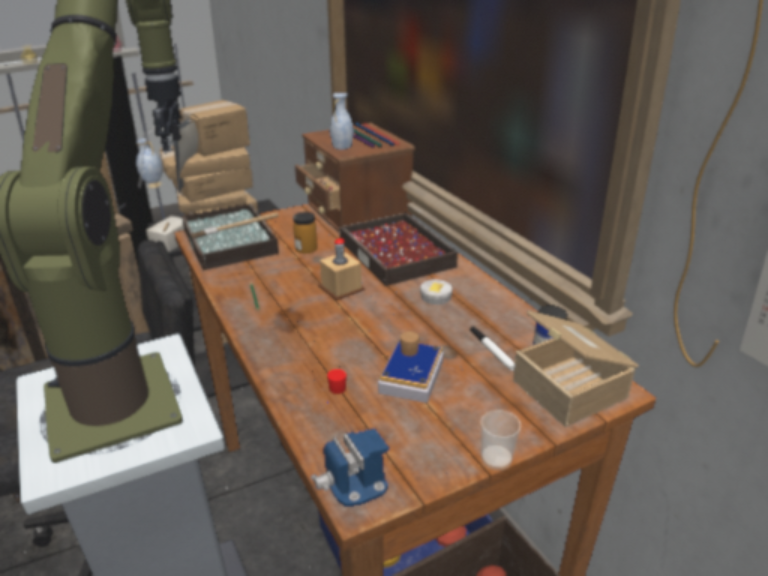

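View pics/top0.png

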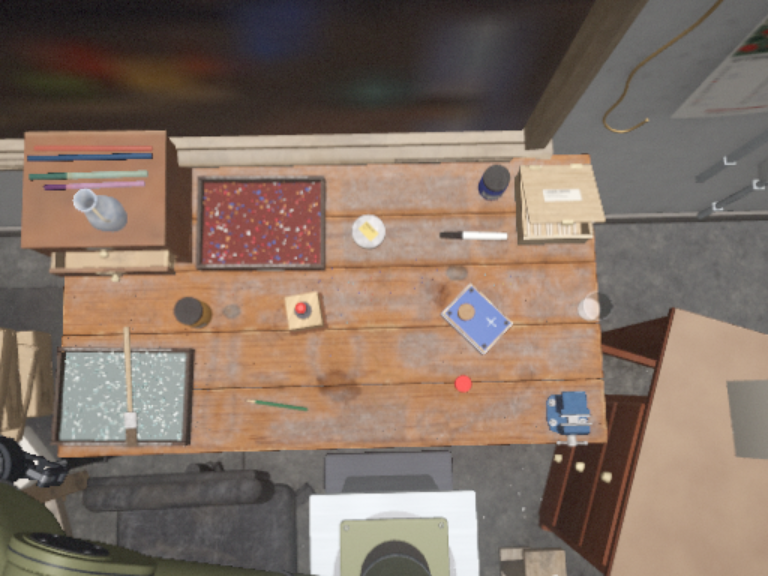

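The top view shows the blue plate at (477,319)/1.5 with a brown cork at (466,312)/1.5. A red look-alike stands on the table at (463,383)/1.5, and the punch is in its stand at (303,310)/1.5. The brown one on the plate fits the description. I'll confirm it in a crop and compute positions.

```bash
cat > h.py <<'E'
import numpy as np,cv2
from rig import arm
def cam(c):
    p=arm.camera_params(c); f=192/np.tan(np.radians(p['vfov'])/2)
    return np.array([[f,0,p['cx']],[0,f,p['cy']],[0,0,1]]),np.array(p['dist']),np.array(p['R']),np.array(p['t'])
def proj(c,X):
    K,d,R,t=cam(c); return cv2.projectPoints(np.atleast_2d(np.float64(X)),cv2.Rodrigues(R)[0],t,K,d)[0].reshape(-1,2)
def ray(c,uv):
    K,d,R,t=cam(c); n=cv2.undistortPoints(np.float64([[uv]]),K,d).ravel()
    return -R.T@t, R.T@np.array([n[0],n[1],1])
def onz(c,uv,z):
    o,v=ray(c,uv); return o+v*(z-o[2])/v[2]
def tri(uvs):
    A=np.zeros((3,3));b=np.zeros(3)
    for c,uv in uvs:
        o,v=ray(c,uv);v/=np.linalg.norm(v);P=np.eye(3)-np.outer(v,v);A+=P;b+=P@o
    return np.linalg.solve(A,b)
E
python3 - <<'E'
from h import *
S=arm.state();print(S['time'])
a=cv2.imread('pics/top0.png');
def crop(c,u,v,w,h,n,k=6):
    im=arm.read_camera(c)[v:v+h,u:u+w,::-1]; cv2.imwrite(n,cv2.resize(im,None,fx=k,fy=k,interpolation=cv2.INTER_CUBIC)); return im
A=crop('top',280,180,70,64,'pics/c_top.png',8)
B=crop('top',180,185,50,45,'pics/s_top.png',10)
C=crop('scene',245,205,80,70,'pics/c_sc.png',8)
D=crop('scene',200,150,60,55,'pics/s_sc.png',10)
r=np.hstack([cv2.resize(cv2.imread(x),(400,360)) for x in('pics/c_top.png','pics/c_sc.png')])
r2=np.hstack([cv2.resize(cv2.imread(x),(400,360)) for x in('pics/s_top.png','pics/s_sc.png')])
cv2.imwrite('pics/crops1.png',r);cv2.imwrite('pics/crops2.png',r2)
print('workp top',onz('top',(316,212),0),'scene',onz('scene',(271,235),.036))
print('cork',onz('top',(308,208),.036), 'mark s',onz('scene',(271,235),.036))
print('mouth',onz('top',(201.5,209),.066),onz('scene',(226,176),.066))
for n,t,z in(('wax',(246,153),0),('tumb',(392,207),0),('jar',(138,211),0),('marker',(311,156),0.008),('redcork',(463/1.5,383/1.5),.032)):print(n,onz('top',t,z))
E
```

```text
1.2
workp top [ 0.48280057 -0.17199959  0.        ] scene [ 0.48385924 -0.14769557  0.036     ]
cork [ 0.49175987 -0.1443596   0.036     ] mark s [ 0.48385924 -0.14769557  0.036     ]
mouth [0.49336006 0.16219664 0.066     ] [0.49236739 0.151788   0.066     ]
wax [0.66696392 0.03249034 0.        ]
tumb [ 0.4923018  -0.39916176  0.        ]
jar [0.49891238 0.35630274 0.        ]
marker [ 0.65143858 -0.1627939   0.008     ]
redcork [ 0.35516208 -0.14131718  0.032     ]
```

View pics/crops1.png

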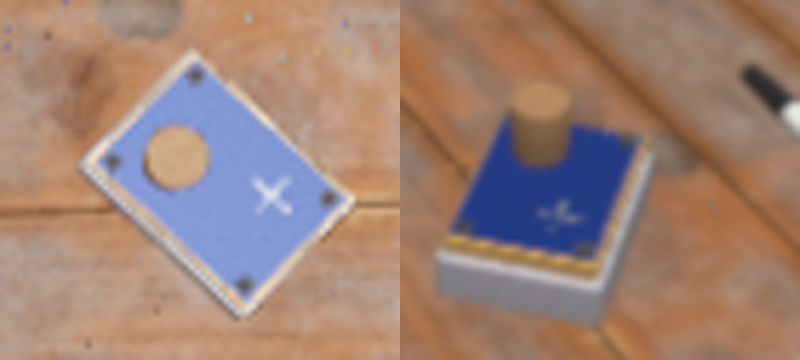

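View pics/crops2.png

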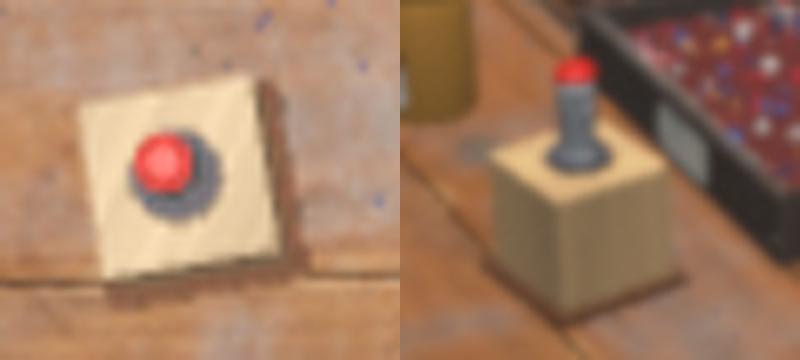

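The crops confirm it: the brown cork is on the plate opposite the plain cross, and the red-capped punch stands in the wooden block. Next I'll fit these more precisely.

Run:
```python
from h import *
from scipy.optimize import least_squares
np.set_printoptions(precision=4,suppress=True)
ct=lambda x,y:(280+(x+.5)*70/400-.5,180+(y+.5)*64/360-.5)
cs=lambda x,y:(245+(x+.5)*80/400-.5,205+(y+.5)*70/360-.5)
st=lambda x,y:(180+(x+.5)*50/400-.5,185+(y+.5)*45/360-.5)
ss=lambda x,y:(200+(x+.5)*60/400-.5,150+(y+.5)*55/360-.5)
print('cork top: top',onz('top',ct(177,157),.068),'sc',onz('scene',cs(541,102)if 0 else cs(141,102),.068),'tri',tri([('top',ct(177,157)),('scene',cs(141,102))]))
print('plain cross: top',onz('top',ct(271,196),.036),'sc',onz('scene',cs(160,214),.036))
sc=[onz('top',ct(*p),.0375) for p in((195,75),(328,199),(245,286),(113,162))]
for p in sc: print('screw',p)
print('scr sc',[onz('scene',cs(*p),.0375) for p in((226,138),(185,250),(62,228))])
print('side lens',[np.linalg.norm(sc[i]-sc[i-1]) for i in range(4)])
print('capt',onz('top',st(163,162),.117),'sc',onz('scene',ss(176,69),.117),'tri',tri([('top',st(163,162)),('scene',ss(176,69))]))
print('flange',onz('top',st(177,177),.070),'sc',onz('scene',ss(179,154),.070))
q=[onz('top',st(*p),.066) for p in((78,105),(250,74),(281,252),(105,277))]
print('stand corners',q,np.mean(q,0))
q=[onz('scene',ss(*p),.066) for p in((88,157),(164,200),(267,158),(184,112))]
print('stand sc',q,np.mean(q,0))
```

```text
cork top: top [ 0.4898 -0.1479  0.068 ] sc [ 0.4887 -0.1479  0.068 ] tri [ 0.4894 -0.1477  0.0678]
plain cross: top [ 0.4716 -0.1989  0.036 ] sc [ 0.473  -0.1953  0.036 ]
screw [ 0.5354 -0.1626  0.0375]
screw [ 0.4693 -0.2275  0.0375]
screw [ 0.4255 -0.1834  0.0375]
screw [ 0.4911 -0.119   0.0375]
scr sc [array([ 0.5339, -0.1595,  0.0375]), array([ 0.4688, -0.2266,  0.0375]), array([ 0.4239, -0.1831,  0.0375])]
side lens [np.float64(0.06215148942546476), np.float64(0.09268124448446488), np.float64(0.062135984386187046), np.float64(0.09192608188647929)]
capt [0.4997 0.1613 0.117 ] sc [0.4978 0.1585 0.117 ] tri [0.4996 0.1616 0.1153]
flange [0.4995 0.1612 0.07  ] sc [0.4985 0.1618 0.07  ]
stand corners [array([0.5266, 0.1964, 0.066 ]), array([0.5362, 0.1352, 0.066 ]), array([0.4723, 0.1251, 0.066 ]), array([0.465 , 0.1874, 0.066 ])] [0.5   0.161 0.066]
stand sc [array([0.4623, 0.1868, 0.066 ]), array([0.4765, 0.1302, 0.066 ]), array([0.5363, 0.1449, 0.066 ]), array([0.522 , 0.2081, 0.066 ])] [0.4993 0.1675 0.066 ]
```

```bash
cat >> h.py <<'E'
from scipy.spatial.transform import Rotation as Ro
def rot(s): 
    q=s['tool_rot']; return Ro.from_quat([q[1],q[2],q[3],q[0]])
def plan(g,ydir=None):
    """g grasp point target; ydir world direction of tool y; prints normalised shift, turn"""
    s=arm.state(); r=rot(s); G=np.array([0,0,-1.])
    if ydir is None:
        y=r.as_matrix()[:,1]
    else: y=np.array([*ydir,0.])
    y[2]=0; y/=np.linalg.norm(y)
    if y@r.as_matrix()[:,1]<0: y=-y
    T=np.column_stack([G,y,np.cross(G,y)])
    tcp=np.array(g)-G*arm.grip_depth
    sh=r.as_matrix().T@(tcp-s['position'])/.15
    tu=(r.inv()*Ro.from_matrix(T)).as_rotvec()/np.pi
    print('t',round(s['time'],2),'gp',np.round(s['position']+r.as_matrix()[:,0]*arm.grip_depth,4),'F',np.round(s['contact_force'],1),'open',round(float(s['opening']),4))
    print('shift',np.round(sh,3),'turn',np.round(tu,4),'tilt',np.round(r.as_matrix()[:,0],4),'y',np.round(r.as_matrix()[:,1],3))
E
python3 -c "
from h import *
plan((.489,-.1477,.15)); plan((.489,-.1477,.15),(.7,-.7));plan((.489,-.1477,.15),(.7,.7))"
```

```text
t 1.4 gp [0.2593 0.5687 0.25  ] F [0.4 0.1 0.5] open 0.0855
shift [ 0.667 -3.71   3.375] turn [0. 0. 0.] tilt [ 0. -0. -1.] y [ 0.415  0.91  -0.   ]
t 1.4 gp [0.2593 0.5687 0.25  ] F [0.4 0.1 0.5] open 0.0855
shift [ 0.667 -3.71   3.375] turn [-0.3862  0.      0.    ] tilt [ 0. -0. -1.] y [ 0.415  0.91  -0.   ]
t 1.4 gp [0.2593 0.5687 0.25  ] F [0.4 0.1 0.5] open 0.0855
shift [ 0.667 -3.71   3.375] turn [0.1138 0.     0.    ] tilt [ 0. -0. -1.] y [ 0.415  0.91  -0.   ]
```

```bash
A='[[[0,-1,0.9],[0,0,0]],[[0,-1,0.9],[0,0,0]],[[0,-1,0.9],[0,0,0]],[[0,-1,0.9],[0,0,0]],[[0,-1,0.9],[0,0,0]]]'
python3 -m pendant '[[[0,-1,0.9],[0,0,0]],[[0,-1,0.9],[0,0,0]],[[0,-1,0.9],[0,0,0]],[[0,-1,0.9],[0,0,0]],[[0,-1,0.9],[0,0,0]]]' 1 25
python3 -m pendant '[[[0,-1,0.9],[0,0,0]],[[0,-1,0.9],[0,0,0]],[[0,-1,0.9],[0,0,0]],[[0,-1,0.9],[0,0,0]],[[0,-1,0.9],[0,0,0]]]'
python3 -m pendant '[[[0,-1,0.9],[0,0,0]],[[0,-1,0.9],[0,0,0]],[[0,-1,0.9],[0,0,0]],[[0,-1,0.9],[0,0,0]],[[0,-1,0.9],[0,0,0]]]'
python3 -c "
from h import *
plan((.489,-.1477,.15))"
```

```text
time: 1.9
position: [0.3226, 0.3683, 0.3037]
tool_rot: [0.691, 0.151, 0.689, -0.156]
contact_force: [0.5, 0.2, -0.1]
opening: 0.0853
time: 2.4
position: [0.3821, 0.1766, 0.3037]
tool_rot: [0.69, 0.153, 0.69, -0.156]
contact_force: [0.1, 0.1, -0.4]
opening: 0.0859
time: 2.9
position: [0.4428, -0.0157, 0.3038]
tool_rot: [0.691, 0.154, 0.689, -0.156]
contact_force: [-0.0, -0.1, -0.0]
opening: 0.0856
t 2.9 gp [ 0.4429 -0.0158  0.2499] F [-0.  -0.1 -0. ] open 0.0856
shift [ 0.669 -0.663  0.652] turn [0.     0.0009 0.0008] tilt [ 0.0014 -0.0033 -1.    ] y [ 0.427  0.904 -0.002]
```

```bash
python3 -m pendant '[[[0,-0.663,0.652],[0,0,0]],[[0,-0.663,0.652],[0,0,0]],[[0.6,-0.663,0.652],[0,0,0]],[[0.669,-0.663,0.652],[0,0,0]],[[0.669,-0.663,0.652],[0,0,0]]]'
python3 -c "
from h import *
plan((.4893,-.1477,.060))
cv2.imwrite('pics/b1.png',arm.read_camera('scene')[180:300,200:360,::-1].repeat(5,0).repeat(5,1))"
```

```text
time: 3.4
position: [0.4872, -0.1406, 0.1993]
tool_rot: [0.688, 0.151, 0.694, -0.151]
contact_force: [-1.2, 0.1, 0.3]
opening: 0.0855
t 3.4 gp [ 0.4867 -0.1405  0.1454] F [-1.2  0.1  0.3] open 0.0855
shift [ 0.569 -0.036  0.037] turn [-0.     -0.0024  0.0008] tilt [-7.9e-03  9.0e-04 -1.0e+00] y [ 0.417  0.909 -0.002]
```

View pics/b1.png

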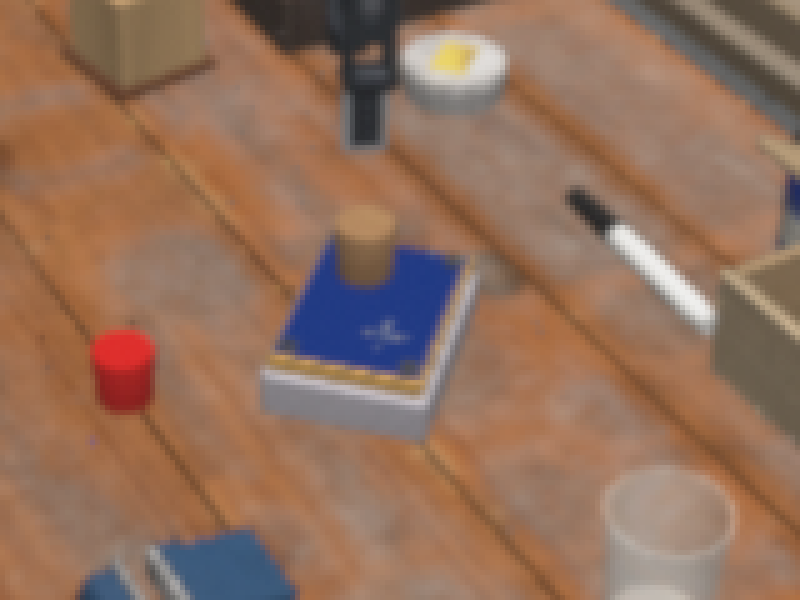

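The gripper is edge-on directly above the cork: fingers at (365,130), cork at (366,245) in the crop. I'll descend in stages.

```bash
python3 -m pendant '[[[0,0,0],[0,0,0]],[[0,0,0],[0,0,0]]]' 0.7
python3 -c "
from h import *
plan((.4893,-.1477,.060))"
```

```text
time: 3.65
position: [0.49, -0.1382, 0.2056]
tool_rot: [0.692, 0.15, 0.69, -0.149]
contact_force: [0.3, -0.3, 0.1]
opening: 0.0727
t 3.65 gp [ 0.4902 -0.1382  0.1517] F [ 0.3 -0.3  0.1] open 0.0727
shift [ 0.611 -0.061  0.02 ] turn [-0.      0.001  -0.0005] tilt [ 3.6e-03  3.0e-04 -1.0e+00] y [0.413 0.911 0.002]
```

```bash
python3 -m pendant '[[[0,-0.061,0.02],[0,0,0]],[[0.2,-0.061,0.02],[0,0,0]],[[0.4,-0.061,0.02],[0,0,0]],[[0.4,-0.061,0.02],[0,0,0]],[[0.4,-0.061,0.02],[0,0,0]]]'
python3 -c "
from h import *
plan((.4893,-.1477,.060))"
```

```text
time: 4.15
position: [0.488, -0.1495, 0.1446]
tool_rot: [0.691, 0.15, 0.691, -0.15]
contact_force: [0.9, -0.4, 0.4]
opening: 0.0727
t 4.15 gp [ 0.4881 -0.1496  0.0907] F [ 0.9 -0.4  0.4] open 0.0727
shift [0.204 0.015 0.002] turn [0.     0.0002 0.    ] tilt [ 6.e-04 -3.e-04 -1.e+00] y [ 0.415  0.91  -0.   ]
```

```bash
python3 -m pendant '[[[0.1,0.015,0],[0,0,0]],[[0.204,0.015,0],[0,0,0]],[[0.204,0.015,0],[0,0,0]]]'
python3 -m pendant '[[[0,0,0],[0,0,0]],[[0,0,0],[0,0,0]],[[0,0,0],[0,0,0]],[[0,0,0],[0,0,0]],[[0,0,0],[0,0,0]]]' -1 25
python3 -m pendant '[[[0,0,0],[0,0,0]],[[0,0,0],[0,0,0]],[[0,0,0],[0,0,0]]]'
python3 -c "
from h import *
plan((.4893,-.1477,.060))
cv2.imwrite('pics/b2.png',arm.read_camera('scene')[180:300,200:360,::-1].repeat(5,0).repeat(5,1))"
```

```text
time: 4.45
position: [0.489, -0.1473, 0.1136]
tool_rot: [0.691, 0.15, 0.691, -0.15]
contact_force: [-0.9, -0.4, 0.3]
opening: 0.0721
time: 4.95
position: [0.4893, -0.1476, 0.1142]
tool_rot: [0.692, 0.15, 0.69, -0.15]
contact_force: [0.0, 0.7, 6.4]
opening: 0.0319
time: 5.25
position: [0.4893, -0.1476, 0.1142]
tool_rot: [0.692, 0.15, 0.69, -0.15]
contact_force: [-0.9, 0.1, 5.9]
opening: 0.0322
t 5.25 gp [ 0.4894 -0.1476  0.0603] F [-0.9  0.1  5.9] open 0.0322
shift [ 0.002 -0.001  0.001] turn [-0.      0.0006 -0.0001] tilt [ 2.e-03 -5.e-04 -1.e+00] y [0.415 0.91  0.   ]
```

View pics/b2.png

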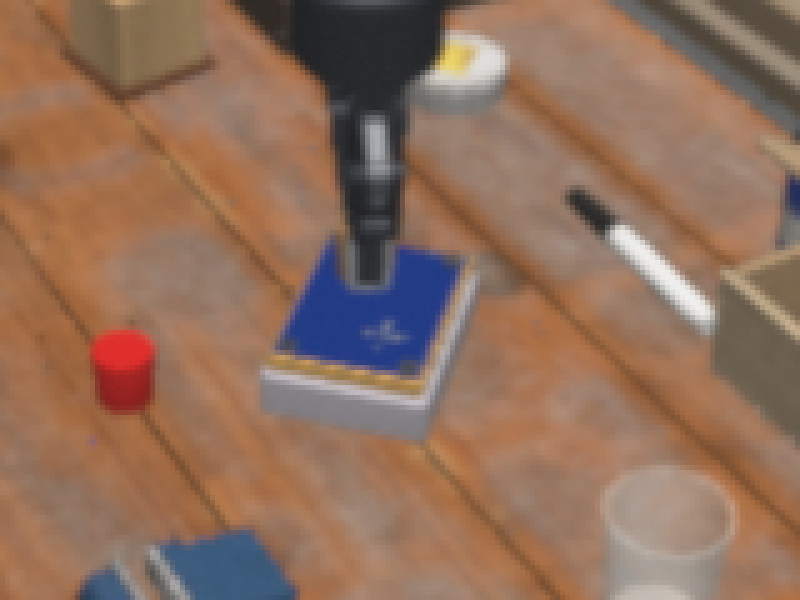

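The cork is held (opening 32 mm). I'll lift it and carry it to the clear table near (0.45, 0.03).

```bash
python3 -m pendant '[[[-0.1,0,0],[0,0,0]],[[-0.3,0,0],[0,0,0]],[[-0.4,0,0],[0,0,0]],[[-0.4,0,0],[0,0,0]]]'
python3 -c "
from h import *
plan((.45,.03,.12))"
```

```text
time: 5.7
position: [0.4899, -0.1478, 0.1752]
tool_rot: [0.693, 0.15, 0.689, -0.15]
contact_force: [0.9, -0.4, -1.7]
opening: 0.0321
t 5.7 gp [ 0.4901 -0.1478  0.1213] F [ 0.9 -0.4 -1.7] open 0.0321
shift [ 0.007  0.968 -0.734] turn [-0.      0.0015 -0.0004] tilt [ 4.7e-03 -8.0e-04 -1.0e+00] y [0.415 0.91  0.001]
```

```bash
python3 -m pendant '[[[0,0.2,-0.15],[0,0,0]],[[0,0.45,-0.33],[0,0,0]],[[0,0.7,-0.52],[0,0,0]],[[0,0.9,-0.68],[0,0,0]],[[0,0.968,-0.734],[0,0,0]]]'
python3 -m pendant '[[[0,0,0],[0,0,0]],[[0,0,0],[0,0,0]]]'
python3 -c "
from h import *
plan((.45,.03,.027))"
```

```text
time: 6.2
position: [0.4474, 0.0351, 0.1725]
tool_rot: [0.691, 0.148, 0.692, -0.147]
contact_force: [0.6, -0.6, -1.0]
opening: 0.0322
time: 6.4
position: [0.4488, 0.0297, 0.1727]
tool_rot: [0.691, 0.15, 0.691, -0.151]
contact_force: [-1.0, -1.0, -1.1]
opening: 0.0319
t 6.4 gp [0.4488 0.0297 0.1188] F [-1.  -1.  -1.1] open 0.0319
shift [0.612 0.006 0.007] turn [0.     0.     0.0003] tilt [-4.e-04 -8.e-04 -1.e+00] y [ 0.415  0.91  -0.001]
```

```bash
python3 -m pendant '[[[0.2,0,0],[0,0,0]],[[0.4,0,0],[0,0,0]],[[0.55,0,0],[0,0,0]],[[0.58,0,0],[0,0,0]],[[0.58,0,0],[0,0,0]]]'
python3 -c "
from h import *
plan((.45,.03,.0243))"
```

```text
time: 6.9
position: [0.451, 0.0281, 0.087]
tool_rot: [0.689, 0.15, 0.692, -0.153]
contact_force: [-0.9, 1.1, 0.3]
opening: 0.0321
t 6.9 gp [0.4508 0.0279 0.0331] F [-0.9  1.1  0.3] open 0.0321
shift [ 0.059  0.009 -0.011] turn [-0.     -0.0011  0.0014] tilt [-0.0049 -0.0024 -1.    ] y [ 0.418  0.908 -0.004]
```

```bash
python3 -m pendant '[[[0.03,0,0],[0,0,0]],[[0.045,0,0],[0,0,0]],[[0.052,0,0],[0,0,0]],[[0.052,0,0],[0,0,0]]]'
python3 -m pendant '[[[0.005,0,0],[0,0,0]],[[0.01,0,0],[0,0,0]]]'
python3 -c "
from h import *
plan((.45,.03,.0243))"
```

```text
time: 7.3
position: [0.4511, 0.0282, 0.08]
tool_rot: [0.69, 0.15, 0.692, -0.152]
contact_force: [-0.4, -0.3, -0.4]
opening: 0.0323
time: 7.5
position: [0.4511, 0.0289, 0.0788]
tool_rot: [0.69, 0.15, 0.692, -0.152]
contact_force: [-0.6, -0.5, -0.8]
opening: 0.0317
t 7.5 gp [0.4509 0.0288 0.0249] F [-0.6 -0.5 -0.8] open 0.0317
shift [ 0.004  0.004 -0.01 ] turn [-0.     -0.0008  0.0009] tilt [-0.0035 -0.0016 -1.    ] y [ 0.417  0.909 -0.003]
```

```bash
python3 -m pendant '[[[0.005,0,0],[0,0,0]],[[0.008,0,0],[0,0,0]],[[0.008,0,0],[0,0,0]]]'
python3 -m pendant '[[[0.004,0,0],[0,0,0]],[[0.004,0,0],[0,0,0]]]'
```

```text
time: 7.8
position: [0.451, 0.0289, 0.0782]
tool_rot: [0.69, 0.15, 0.692, -0.152]
contact_force: [-1.1, -0.2, 7.1]
opening: 0.0321
time: 8.0
position: [0.451, 0.0289, 0.0781]
tool_rot: [0.69, 0.15, 0.692, -0.152]
contact_force: [-1.2, -0.3, 14.7]
opening: 0.0321
```

Contact. I'll release the cork and retreat.

```bash
python3 -m pendant '[[[-0.004,0,0],[0,0,0]],[[-0.008,0,0],[0,0,0]],[[-0.008,0,0],[0,0,0]]]' 0.2
python3 -m pendant '[[[0,0,0],[0,0,0]],[[0,0,0],[0,0,0]],[[0,0,0],[0,0,0]]]' 0.7
python3 -m pendant '[[[-0.2,0,0],[0,0,0]],[[-0.5,0,0],[0,0,0]],[[-0.8,0,0],[0,0,0]],[[-0.8,0,0],[0,0,0]]]'
python3 -c "
from h import *
plan((.4997,.1612,.20))
cv2.imwrite('pics/b3.png',arm.read_camera('scene')[150:270,180:340,::-1].repeat(5,0).repeat(5,1))"
```

```text
time: 8.3
position: [0.4509, 0.0297, 0.0782]
tool_rot: [0.69, 0.15, 0.692, -0.151]
contact_force: [-0.1, -0.1, 0.5]
opening: 0.0516
time: 8.6
position: [0.4507, 0.0304, 0.0781]
tool_rot: [0.69, 0.149, 0.692, -0.151]
contact_force: [0.9, -0.1, 0.0]
opening: 0.0724
time: 9.0
position: [0.4526, 0.0312, 0.2024]
tool_rot: [0.692, 0.151, 0.69, -0.149]
contact_force: [0.8, 1.0, -0.7]
opening: 0.0727
t 9.0 gp [0.4528 0.0314 0.1485] F [ 0.8  1.  -0.7] open 0.0727
shift [-0.34   0.92  -0.074] turn [-0.      0.0005 -0.001 ] tilt [ 0.0027  0.0024 -1.    ] y [0.416 0.91  0.003]
```

View pics/b3.png

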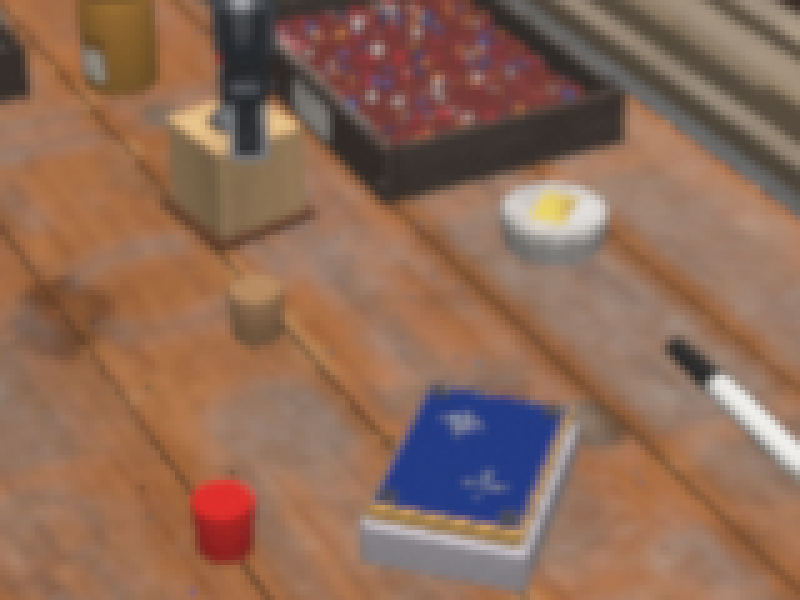

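The cork stands upright at crop (257,308) and the ringed cross at (462,422) is now visible. Measuring it, then moving over the punch.

```bash
python3 -m pendant '[[[-0.1,0.2,0],[0,0,0]],[[-0.2,0.45,-0.03],[0,0,0]],[[-0.2,0.7,-0.06],[0,0,0]],[[-0.2,0.9,-0.074],[0,0,0]],[[-0.2,0.92,-0.074],[0,0,0]]]'
python3 -m pendant '[[[0,0,0],[0,0,0]],[[0,0,0],[0,0,0]]]'
python3 -c "
from h import *
np.set_printoptions(precision=4,suppress=True)
plan((.4997,.1612,.094))
t=arm.read_camera('top'); s=arm.read_camera('scene')
a=cv2.resize(t[185:240,285:350,::-1],(400,338),interpolation=cv2.INTER_CUBIC)
b=cv2.resize(s[220:275,245:310,::-1],(400,338),interpolation=cv2.INTER_CUBIC)
cv2.imwrite('pics/b4.png',np.hstack([a,b]))
for c in('top','scene'):
  for th in ('mark','cork'):
    for d in arm.landmark_of(c,th): print(c,th,round(d['conf'],2),np.round(d['location'],1),onz(c,d['location'],.036 if th=='mark' else 0))
print(proj('top',[.489,-.1477,.036]),proj('scene',[.489,-.1477,.036]))
"
```

```text
time: 9.55
position: [0.4991, 0.1654, 0.2271]
tool_rot: [0.69, 0.149, 0.693, -0.148]
contact_force: [-0.3, 0.1, -0.0]
opening: 0.0728
time: 9.75
position: [0.4977, 0.1589, 0.2267]
tool_rot: [0.689, 0.149, 0.693, -0.152]
contact_force: [-0.1, -0.5, 0.2]
opening: 0.0727
t 9.75 gp [0.4974 0.1587 0.1728] F [-0.1 -0.5  0.2] open 0.0727
shift [0.525 0.023 0.008] turn [-0.     -0.0013  0.002 ] tilt [-0.0063 -0.0039 -1.    ] y [ 0.416  0.91  -0.006]
top mark 0.79 [307.5 211.2] [ 0.4824 -0.1425  0.036 ]
top cork 0.43 [317.4 214.1] [ 0.4764 -0.1759  0.    ]
scene mark 0.78 [273.3 234.1] [ 0.4911 -0.1472  0.036 ]
scene cork 0.72 [221.5 259.7] [ 0.3461 -0.137   0.    ]
scene cork 0.64 [232.3 214.6] [0.4576 0.0367 0.    ]
[[309.1838 208.9157]] [[272.7179 234.4362]]
```

View pics/b4.png

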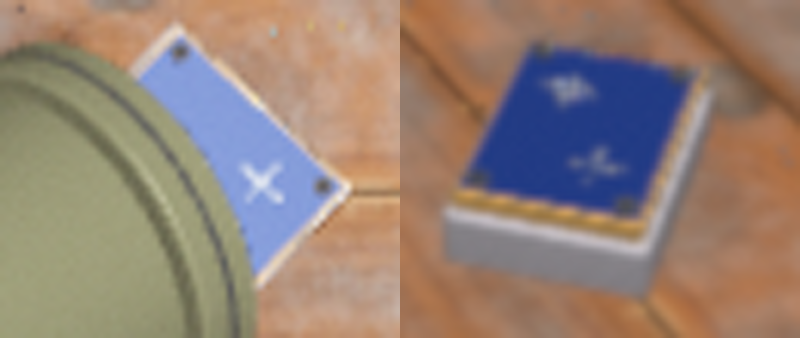

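The ring's centre is at scene pixel (271.9,234.1), and my estimate predicts (272.7,234.4). They agree to about 1.5 mm. Descending onto the punch.

```bash
python3 -m pendant '[[[0,0.023,0.01],[0,-0.0013,0.002]],[[0.1,0.023,0.01],[0,-0.0013,0.002]],[[0.2,0.023,0.01],[0,-0.0013,0.002]],[[0.2,0.023,0.01],[0,-0.0013,0.002]],[[0.2,0.023,0.01],[0,-0.0013,0.002]]]'
python3 -c "
from h import *
np.set_printoptions(precision=4,suppress=True)
plan((.4997,.1612,.094))
t=arm.read_camera('top'); s=arm.read_camera('scene')
a=cv2.resize(t[170:240,160:250,::-1],(400,311),interpolation=cv2.INTER_CUBIC)
b=cv2.resize(s[130:210,180:280,::-1],(400,320),interpolation=cv2.INTER_CUBIC)[:311]
cv2.imwrite('pics/b5.png',np.hstack([a,b]))
"
```

```text
time: 10.55
position: [0.5012, 0.1633, 0.1981]
tool_rot: [0.692, 0.151, 0.69, -0.149]
contact_force: [0.7, 0.5, -0.6]
opening: 0.0724
t 10.55 gp [0.5013 0.1635 0.1442] F [ 0.7  0.5 -0.6] open 0.0724
shift [ 0.334 -0.018 -0.004] turn [-0.      0.0002 -0.0013] tilt [ 0.0023  0.0033 -1.    ] y [0.415 0.91  0.004]
```

View pics/b5.png

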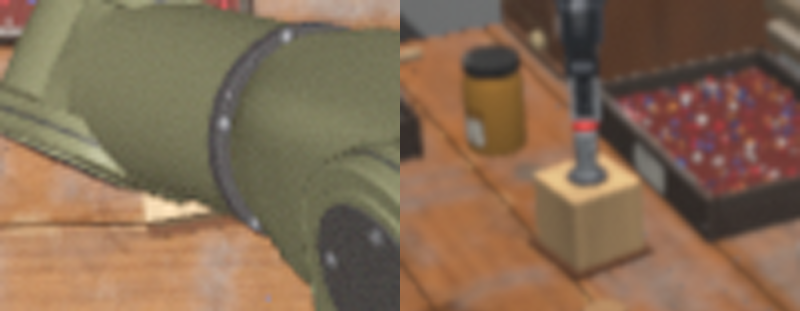

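```bash
python3 -m pendant '[[[0.1,-0.018,-0.004],[0,0,-0.0013]],[[0.2,-0.018,-0.004],[0,0,-0.0013]],[[0.3,-0.018,-0.004],[0,0,-0.0013]],[[0.33,-0.018,-0.004],[0,0,-0.0013]],[[0.33,-0.018,-0.004],[0,0,-0.0013]]]'
python3 -m pendant '[[[0,0,0],[0,0,0]]]'
python3 -c "
from h import *
plan((.4997,.1612,.094))"
```

```text
time: 11.15
position: [0.4996, 0.1612, 0.1485]
tool_rot: [0.691, 0.15, 0.691, -0.15]
contact_force: [0.7, 0.7, -0.2]
opening: 0.0725
time: 11.25
position: [0.5, 0.1614, 0.1491]
tool_rot: [0.692, 0.15, 0.69, -0.15]
contact_force: [0.4, 0.2, 0.2]
opening: 0.0728
t 11.25 gp [0.5001 0.1614 0.0952] F [0.4 0.2 0.2] open 0.0728
shift [ 0.008 -0.002 -0.001] turn [-0.      0.0005 -0.0002] tilt [ 1.7e-03  1.0e-04 -1.0e+00] y [0.415 0.91  0.001]
```

```bash
python3 -m pendant '[[[0,0,0],[0,0,0]],[[0,0,0],[0,0,0]],[[0,0,0],[0,0,0]],[[0,0,0],[0,0,0]],[[0,0,0],[0,0,0]]]' -1 40
python3 -m pendant '[[[0,0,0],[0,0,0]],[[0,0,0],[0,0,0]],[[0,0,0],[0,0,0]]]' -1 90
python3 -c "
from h import *
plan((.4997,.1612,.19))"
```

```text
time: 11.75
position: [0.4999, 0.1615, 0.1486]
tool_rot: [0.691, 0.15, 0.691, -0.15]
contact_force: [0.2, 1.4, 0.7]
opening: 0.0179
time: 12.05
position: [0.4999, 0.1617, 0.1486]
tool_rot: [0.692, 0.15, 0.691, -0.15]
contact_force: [1.2, 2.1, 2.0]
opening: 0.0169
t 12.05 gp [0.5    0.1617 0.0947] F [1.2 2.1 2. ] open 0.0169
shift [-0.635 -0.003  0.001] turn [-0.      0.0004 -0.0003] tilt [ 1.5e-03  5.0e-04 -1.0e+00] y [0.415 0.91  0.001]
```

```bash
python3 -m pendant '[[[-0.08,0,0],[0,0,0]],[[-0.2,0,0],[0,0,0]],[[-0.35,0,0],[0,0,0]],[[-0.5,0,0],[0,0,0]],[[-0.6,0,0],[0,0,0]]]'
python3 -m pendant '[[[-0.1,0,0],[0,0,0]],[[-0.1,0,0],[0,0,0]]]'
python3 -c "
from h import *
plan((.489,-.1475,.19))
t=arm.read_camera('top'); s=arm.read_camera('scene')
b=cv2.resize(s[100:220,160:320,::-1],(800,600),interpolation=cv2.INTER_CUBIC)
cv2.imwrite('pics/b6.png',b)"
```

```text
time: 12.55
position: [0.499, 0.1605, 0.2399]
tool_rot: [0.691, 0.15, 0.691, -0.151]
contact_force: [-0.3, 0.2, -2.6]
opening: 0.0171
time: 12.75
position: [0.4997, 0.161, 0.2551]
tool_rot: [0.692, 0.15, 0.69, -0.15]
contact_force: [0.7, 0.4, -1.8]
opening: 0.0171
t 12.75 gp [0.4998 0.161  0.2012] F [ 0.7  0.4 -1.8] open 0.0171
shift [ 0.075 -1.9    0.789] turn [-0.      0.0008 -0.0002] tilt [ 2.5e-03 -4.0e-04 -1.0e+00] y [0.415 0.91  0.001]
```

View pics/b6.png

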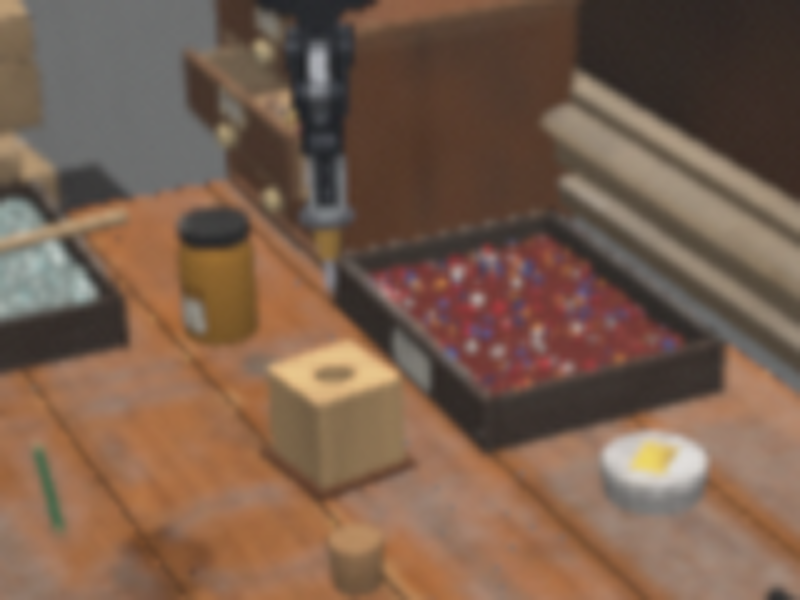

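The punch is out, upright, with its nose visible at (333,290), and the bore is empty. Carrying it to the plate.

```bash
python3 -m pendant '[[[0,-0.2,0.08],[0,0,0]],[[0,-0.4,0.16],[0,0,0]],[[0,-0.6,0.25],[0,0,0]],[[0,-0.8,0.33],[0,0,0]],[[0,-1,0.415],[0,0,0]]]'
python3 -m pendant '[[[0,-0.2,0.083],[0,0,0]],[[0,-0.4,0.166],[0,0,0]],[[0,-0.6,0.25],[0,0,0]],[[0,-0.8,0.33],[0,0,0]],[[0,-0.9,0.374],[0,0,0]]]'
python3 -m pendant '[[[0,0,0],[0,0,0]],[[0,0,0],[0,0,0]],[[0,0,0],[0,0,0]]]'
python3 -c "
from h import *
np.set_printoptions(precision=4,suppress=True)
print('bore',onz('scene',(226.6,174.2),.066))
plan((.489,-.1475,.13))
t=arm.read_camera('top'); s=arm.read_camera('scene')
a=cv2.resize(t[165:240,285:350,::-1],(400,461),interpolation=cv2.INTER_CUBIC)
b=cv2.resize(s[200:275,240:305,::-1],(400,461),interpolation=cv2.INTER_CUBIC)
cv2.imwrite('pics/b7.png',np.hstack([a,b]))
"
```

```text
time: 13.35
position: [0.4928, -0.0028, 0.2524]
tool_rot: [0.69, 0.149, 0.692, -0.151]
contact_force: [0.8, 0.4, -2.0]
opening: 0.017
time: 13.85
position: [0.4872, -0.1511, 0.252]
tool_rot: [0.69, 0.15, 0.692, -0.153]
contact_force: [-0.5, 0.3, -2.3]
opening: 0.0167
time: 14.15
position: [0.4889, -0.1456, 0.2534]
tool_rot: [0.691, 0.149, 0.691, -0.149]
contact_force: [-0.5, -0.2, -2.2]
opening: 0.0172
bore [0.4989 0.1618 0.066 ]
t 14.15 gp [ 0.4889 -0.1456  0.1995] F [-0.5 -0.2 -2.2] open 0.0172
shift [ 0.463 -0.011  0.006] turn [ 0.     -0.     -0.0002] tilt [ 0.0001  0.0007 -1.    ] y [0.413 0.911 0.001]
```

View pics/b7.png

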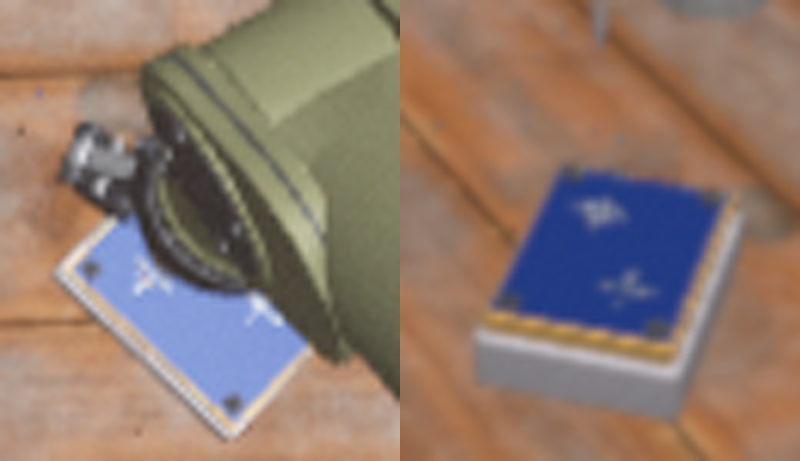

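```bash
python3 -c "
from h import *
np.set_printoptions(precision=4,suppress=True)
print(onz('top',(308.5,208.8),.036),onz('scene',(272.1,234.1),.036))
for z in (.115,.12,.125,.13): print(z,proj('scene',[.4889,-.1456,z]))
"
```

```text
[ 0.4894 -0.1457  0.036 ] [ 0.4883 -0.1457  0.036 ]
0.115 [[272.6367 208.5828]]
0.12 [[272.6595 206.905 ]]
0.125 [[272.6823 205.2189]]
0.13 [[272.7052 203.5244]]
```

The ring measures (.489,-.146). The nose looks about 49 mm long, so contact should come near grasp z ≈ .114. Lowering to just above that.

```bash
python3 -m pendant '[[[0.1,-0.004,0.002],[0,0,0]],[[0.25,-0.004,0.002],[0,0,0]],[[0.4,-0.004,0.002],[0,0,0]],[[0.45,-0.004,0.002],[0,0,0]],[[0.45,-0.004,0.002],[0,0,0]]]'
python3 -m pendant '[[[0,0,0],[0,0,0]],[[0,0,0],[0,0,0]]]'
python3 -c "
from h import *
np.set_printoptions(precision=4,suppress=True)
plan((.489,-.1462,.12))
t=arm.read_camera('top'); s=arm.read_camera('scene')
a=cv2.resize(t[185:240,285:350,::-1],(400,338),interpolation=cv2.INTER_CUBIC)
b=cv2.resize(s[200:255,240:305,::-1],(400,338),interpolation=cv2.INTER_CUBIC)
cv2.imwrite('pics/b8.png',np.hstack([a,b]))
"
```

```text
time: 14.75
position: [0.4887, -0.1472, 0.1854]
tool_rot: [0.691, 0.149, 0.692, -0.15]
contact_force: [-0.0, 0.5, -2.6]
opening: 0.0169
time: 14.95
position: [0.4898, -0.1478, 0.1871]
tool_rot: [0.692, 0.15, 0.69, -0.15]
contact_force: [0.1, 0.2, -1.4]
opening: 0.0171
t 14.95 gp [ 0.4899 -0.1478  0.1332] F [ 0.1  0.2 -1.4] open 0.0171
shift [ 0.088  0.007 -0.009] turn [-0.      0.0009 -0.0001] tilt [ 0.0027 -0.0008 -1.    ] y [0.415 0.91  0.   ]
```

View pics/b8.png

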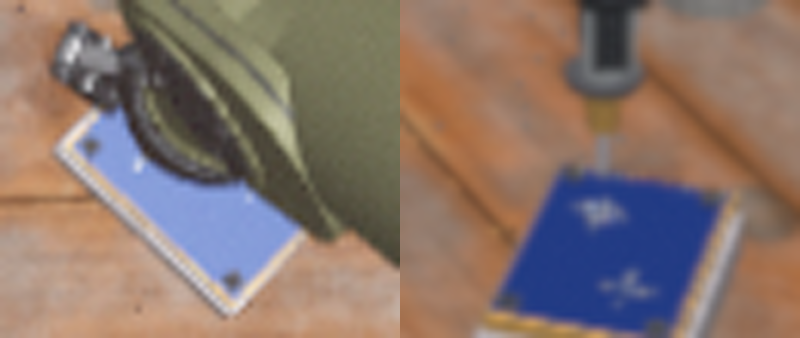

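The nose tip (scene 272.6,227.7) hangs just above the ring (272.1,234.1), and the punch is upright. Fine approach next.

```bash
python3 -m pendant '[[[0.04,0.005,-0.006],[0,0.0005,0]],[[0.08,0.005,-0.006],[0,0.0005,0]],[[0.09,0.005,-0.006],[0,0.0005,0]],[[0.09,0.005,-0.006],[0,0.0005,0]]]'
python3 -c "
from h import *
plan((.489,-.1462,.114))"
```

```text
time: 15.45
position: [0.4883, -0.1469, 0.1721]
tool_rot: [0.69, 0.15, 0.692, -0.15]
contact_force: [-0.4, 1.2, -1.9]
opening: 0.017
t 15.45 gp [ 0.4882 -0.1469  0.1182] F [-0.4  1.2 -1.9] open 0.017
shift [0.028 0.006 0.003] turn [-0.     -0.0005  0.0002] tilt [-1.8e-03  2.0e-04 -1.0e+00] y [ 0.415  0.91  -0.001]
```

```bash
python3 -m pendant '[[[0.01,0.005,0.002],[0,0,0]],[[0.02,0.005,0.002],[0,0,0]]]'
python3 -m pendant '[[[0.007,0,0],[0,0,0]],[[0.014,0,0],[0,0,0]]]'
python3 -m pendant '[[[0.007,0,0],[0,0,0]],[[0.014,0,0],[0,0,0]]]'
```

```text
time: 15.65
position: [0.4894, -0.1462, 0.1696]
tool_rot: [0.691, 0.15, 0.691, -0.15]
contact_force: [-0.1, -0.2, -2.5]
opening: 0.0167
time: 15.85
position: [0.4893, -0.1463, 0.1676]
tool_rot: [0.691, 0.15, 0.691, -0.15]
contact_force: [0.2, 0.5, 0.6]
opening: 0.0168
time: 16.05
position: [0.4893, -0.1463, 0.1656]
tool_rot: [0.691, 0.15, 0.691, -0.15]
contact_force: [0.4, 0.4, 2.6]
opening: 0.0168
```

Contact at TCP z ≈ .168, so the snap should come near .1577. Pressing in steps.

```bash
python3 -m pendant '[[[0.007,0,0],[0,0,0]],[[0.014,0,0],[0,0,0]],[[0.02,0,0],[0,0,0]]]'
python3 -m pendant '[[[0.006,0,0],[0,0,0]],[[0.012,0,0],[0,0,0]]]'
```

```text
time: 16.35
position: [0.4894, -0.1463, 0.1626]
tool_rot: [0.691, 0.15, 0.691, -0.15]
contact_force: [-0.6, -0.0, 5.0]
opening: 0.0168
time: 16.55
position: [0.4894, -0.1463, 0.1609]
tool_rot: [0.691, 0.15, 0.691, -0.15]
contact_force: [-0.4, 0.6, 6.3]
opening: 0.0171
```

```bash
python3 -c "
from h import *
plan((.489,-.1462,.11))
s=arm.read_camera('scene')
cv2.imwrite('pics/b9.png',cv2.resize(s[190:265,230:330,::-1],(800,600),interpolation=cv2.INTER_CUBIC))"
```

```text
t 16.55 gp [ 0.4894 -0.1463  0.107 ] F [-0.4  0.6  6.3] open 0.0171
shift [-0.02  -0.    -0.003] turn [0. 0. 0.] tilt [ 0.e+00 -2.e-04 -1.e+00] y [ 0.415  0.91  -0.   ]
```

View pics/b9.png

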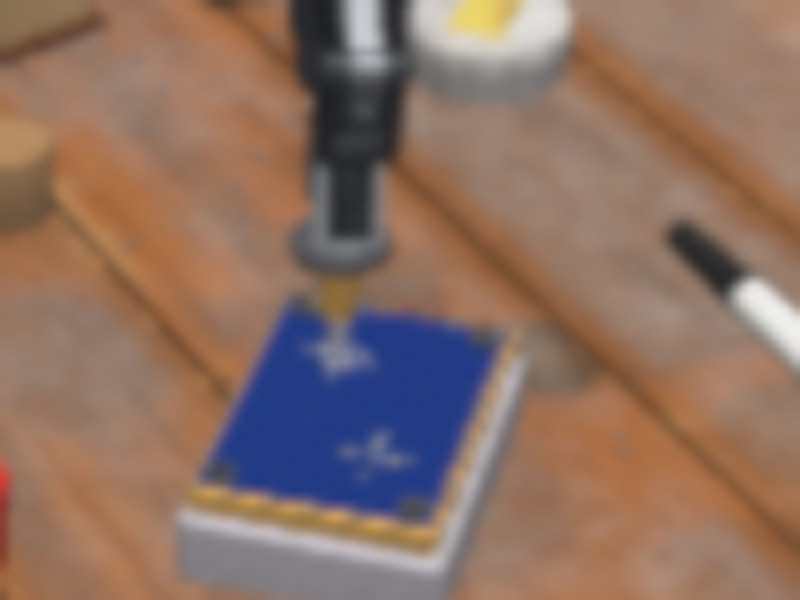

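The nose sits on the ring centre at (340,350) and the punch is upright. Continuing until the force drops.

```bash
python3 -m pendant '[[[0.007,0,0],[0,0,0]],[[0.013,0,0],[0,0,0]]]'
python3 -m pendant '[[[0.005,0,0],[0,0,0]]]'
python3 -m pendant '[[[0.005,0,0],[0,0,0]]]'
```

```text
time: 16.8
position: [0.4895, -0.1462, 0.1592]
tool_rot: [0.691, 0.15, 0.691, -0.15]
contact_force: [-0.2, -0.3, 9.1]
opening: 0.0172
time: 16.9
position: [0.4895, -0.1463, 0.1585]
tool_rot: [0.691, 0.15, 0.691, -0.15]
contact_force: [-0.9, -1.1, 10.4]
opening: 0.0168
time: 17.0
position: [0.4895, -0.1462, 0.1578]
tool_rot: [0.691, 0.15, 0.691, -0.15]
contact_force: [-1.8, 0.3, 10.7]
opening: 0.0169
```

```bash
python3 -m pendant '[[[0.004,0,0],[0,0,0]]]'
python3 -c "
from rig import arm
s=arm.state();print(s['contact_force'],s['position'])"
```

```text
time: 17.1
position: [0.4895, -0.1462, 0.1573]
tool_rot: [0.691, 0.15, 0.691, -0.15]
contact_force: [-2.5, 0.1, 11.0]
opening: 0.017
[-2.45684311  0.13536135 11.00842199] [ 0.48950138 -0.14622566  0.15728281]
```

```bash
python3 -m pendant '[[[0.004,0,0],[0,0,0]]]'
```

```text
time: 17.2
position: [0.4896, -0.1462, 0.1568]
tool_rot: [0.691, 0.15, 0.691, -0.15]
contact_force: [-1.6, -0.2, 11.8]
opening: 0.0169
```

```bash
python3 -m pendant '[[[0.004,0,0],[0,0,0]]]'
```

```text
time: 17.3
position: [0.4896, -0.1462, 0.1562]
tool_rot: [0.691, 0.15, 0.691, -0.15]
contact_force: [-1.7, -0.1, 12.6]
opening: 0.0168
```

```bash
python3 -m pendant '[[[0.004,0,0],[0,0,0]]]'
```

```text
time: 17.4
position: [0.4895, -0.1462, 0.1555]
tool_rot: [0.691, 0.15, 0.691, -0.15]
contact_force: [0.4, 0.2, 8.9]
opening: 0.017
```

The force fell from 12.6 to 8.9 N: it has snapped. I'll hold briefly, then lift.

```bash
python3 -m pendant '[[[0,0,0],[0,0,0]],[[0,0,0],[0,0,0]]]'
python3 -m pendant '[[[-0.05,0,0],[0,0,0]],[[-0.15,0,0],[0,0,0]],[[-0.3,0,0],[0,0,0]],[[-0.5,0,0],[0,0,0]],[[-0.66,0,0],[0,0,0]]]'
python3 -c "
from h import *
plan((.4997,.1614,.20))"
```

```text
time: 17.6
position: [0.4895, -0.1462, 0.1554]
tool_rot: [0.691, 0.15, 0.691, -0.15]
contact_force: [-0.7, 0.5, 9.3]
opening: 0.017
time: 18.1
position: [0.4888, -0.1464, 0.2544]
tool_rot: [0.69, 0.15, 0.692, -0.15]
contact_force: [1.5, 0.4, -1.2]
opening: 0.0171
t 18.1 gp [ 0.4888 -0.1464  0.2005] F [ 1.5  0.4 -1.2] open 0.0171
shift [ 0.004  1.897 -0.785] turn [-0.     -0.0005  0.0001] tilt [-1.6e-03  5.0e-04 -1.0e+00] y [ 0.415  0.91  -0.   ]
```

```bash
python3 -m pendant '[[[0,0.2,-0.083],[0,0,0]],[[0,0.4,-0.166],[0,0,0]],[[0,0.6,-0.25],[0,0,0]],[[0,0.8,-0.33],[0,0,0]],[[0,1,-0.414],[0,0,0]]]'
python3 -m pendant '[[[0,0.2,-0.083],[0,0,0]],[[0,0.4,-0.166],[0,0,0]],[[0,0.6,-0.25],[0,0,0]],[[0,0.8,-0.33],[0,0,0]],[[0,0.897,-0.37],[0,0,0]]]'
python3 -m pendant '[[[0,0,0],[0,0,0]],[[0,0,0],[0,0,0]],[[0,0,0],[0,0,0]]]'
python3 -c "
from h import *
plan((.4999,.1616,.16))
s=arm.read_camera('scene')
cv2.imwrite('pics/b10.png',cv2.resize(s[110:230,160:320,::-1],(800,600),interpolation=cv2.INTER_CUBIC))"
```

```text
time: 18.6
position: [0.4945, 0.0168, 0.2532]
tool_rot: [0.69, 0.15, 0.692, -0.15]
contact_force: [0.9, -0.5, -2.8]
opening: 0.0167
time: 19.1
position: [0.4997, 0.165, 0.2535]
tool_rot: [0.691, 0.15, 0.692, -0.148]
contact_force: [0.5, -0.8, -3.1]
opening: 0.0166
time: 19.4
position: [0.5001, 0.1594, 0.2531]
tool_rot: [0.69, 0.15, 0.691, -0.152]
contact_force: [0.5, 0.4, -3.1]
opening: 0.0168
t 19.4 gp [0.5    0.1592 0.1992] F [ 0.5  0.4 -3.1] open 0.0168
shift [ 0.262  0.014 -0.007] turn [-0.     -0.0003  0.0009] tilt [-0.002  -0.0021 -1.    ] y [ 0.417  0.909 -0.003]
```

View pics/b10.png

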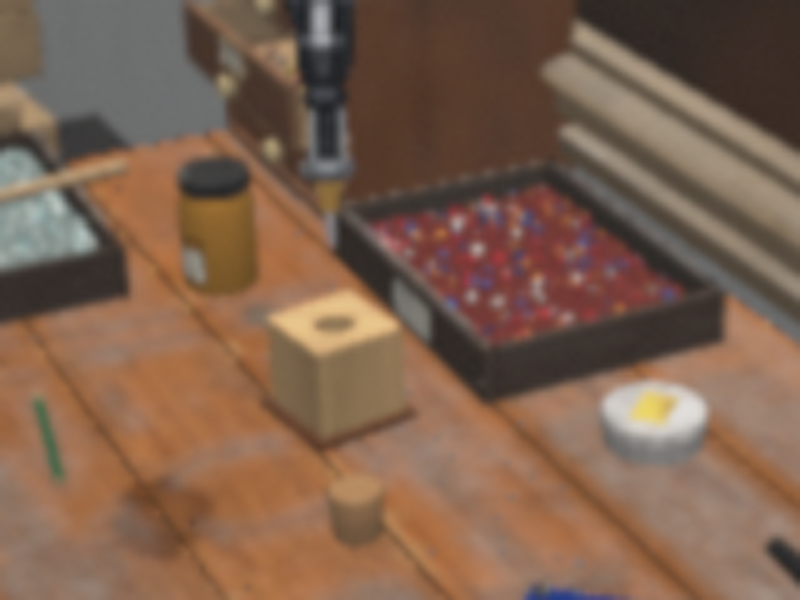

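The punch is still upright above the empty bore at (335,323). Lowering back to the pose where it was gripped.

```bash
python3 -m pendant '[[[0,0.014,-0.007],[0,0,0]],[[0.05,0.014,-0.007],[0,0,0]],[[0.15,0.014,-0.007],[0,0,0]],[[0.2,0.014,-0.007],[0,0,0]],[[0.2,0.014,-0.007],[0,0,0]]]'
python3 -m pendant '[[[0,0,0],[0,0,0]]]'
python3 -c "
from h import *
plan((.4999,.1616,.0965))"
```

```text
time: 19.95
position: [0.4995, 0.163, 0.2225]
tool_rot: [0.69, 0.149, 0.692, -0.151]
contact_force: [-0.1, 0.4, -1.9]
opening: 0.0169
time: 20.05
position: [0.5001, 0.1638, 0.2237]
tool_rot: [0.691, 0.15, 0.691, -0.15]
contact_force: [0.2, -0.1, -2.7]
opening: 0.0167
t 20.05 gp [0.5001 0.1638 0.1698] F [ 0.2 -0.1 -2.7] open 0.0167
shift [ 0.489 -0.014  0.005] turn [-0.     -0.0003  0.0001] tilt [-1.e-03  2.e-04 -1.e+00] y [ 0.415  0.91  -0.   ]
```

```bash
python3 -m pendant '[[[0.1,-0.014,0.004],[0,0,0]],[[0.2,-0.014,0.004],[0,0,0]],[[0.3,-0.014,0.004],[0,0,0]],[[0.38,-0.014,0.004],[0,0,0]],[[0.38,-0.014,0.004],[0,0,0]]]'
python3 -m pendant '[[[0,0,0],[0,0,0]]]'
python3 -c "
from h import *
plan((.4999,.1616,.0965))"
```

```text
time: 20.55
position: [0.4993, 0.1613, 0.1658]
tool_rot: [0.69, 0.15, 0.692, -0.15]
contact_force: [-0.3, -0.6, -1.4]
opening: 0.0167
time: 20.65
position: [0.4999, 0.1618, 0.167]
tool_rot: [0.691, 0.15, 0.691, -0.15]
contact_force: [0.5, 0.5, -2.2]
opening: 0.0168
t 20.65 gp [0.4999 0.1618 0.1131] F [ 0.5  0.5 -2.2] open 0.0168
shift [ 0.111 -0.001  0.001] turn [ 0.     -0.0002 -0.0001] tilt [-4.e-04  4.e-04 -1.e+00] y [0.415 0.91  0.   ]
```

```bash
python3 -m pendant '[[[0.03,0,0],[0,0,0]],[[0.06,0,0],[0,0,0]],[[0.09,0,0],[0,0,0]],[[0.11,0,0],[0,0,0]],[[0.11,0,0],[0,0,0]]]'
python3 -m pendant '[[[0.005,0,0],[0,0,0]],[[0.005,0,0],[0,0,0]]]'
python3 -m pendant '[[[0.005,0,0],[0,0,0]],[[0.005,0,0],[0,0,0]]]'
```

```text
time: 21.15
position: [0.4995, 0.1614, 0.1498]
tool_rot: [0.691, 0.15, 0.692, -0.15]
contact_force: [0.1, -0.9, -1.8]
opening: 0.0168
time: 21.35
position: [0.4998, 0.1616, 0.1495]
tool_rot: [0.691, 0.15, 0.691, -0.15]
contact_force: [-0.3, -0.0, -2.5]
opening: 0.0167
time: 21.55
position: [0.4998, 0.1615, 0.1488]
tool_rot: [0.691, 0.15, 0.691, -0.15]
contact_force: [-0.9, 0.2, -2.4]
opening: 0.0172
```

```bash
python3 -m pendant '[[[0.004,0,0],[0,0,0]],[[0.004,0,0],[0,0,0]]]'
python3 -m pendant '[[[0.003,0,0],[0,0,0]],[[0.003,0,0],[0,0,0]]]'
```

```text
time: 21.75
position: [0.4998, 0.1616, 0.1486]
tool_rot: [0.691, 0.15, 0.691, -0.15]
contact_force: [-1.6, -0.6, 3.6]
opening: 0.017
time: 21.95
position: [0.4998, 0.1616, 0.1486]
tool_rot: [0.691, 0.15, 0.691, -0.15]
contact_force: [-0.7, -0.7, 9.0]
opening: 0.0169
```

The flange is seated. Releasing and retreating upward.

```bash
python3 -m pendant '[[[-0.004,0,0],[0,0,0]],[[-0.004,0,0],[0,0,0]]]'
python3 -m pendant '[[[0,0,0],[0,0,0]],[[0,0,0],[0,0,0]],[[0,0,0],[0,0,0]],[[0,0,0],[0,0,0]],[[0,0,0],[0,0,0]]]' 0.7
python3 -m pendant '[[[-0.1,0,0],[0,0,0]],[[-0.3,0,0],[0,0,0]],[[-0.5,0,0],[0,0,0]],[[-0.7,0,0],[0,0,0]],[[-0.9,0,0],[0,0,0]]]'
python3 -m pendant '[[[0,-0.3,0.1],[0,0,0]],[[0,-0.6,0.2],[0,0,0]],[[0,-0.9,0.3],[0,0,0]],[[0,-0.9,0.3],[0,0,0]],[[0,-0.9,0.3],[0,0,0]]]'
python3 -m pendant '[[[0,-0.3,0.1],[0,0,0]],[[0,-0.6,0.2],[0,0,0]],[[0,-0.9,0.3],[0,0,0]],[[0,-0.9,0.3],[0,0,0]],[[0,-0.9,0.3],[0,0,0]]]'
python3 -m pendant '[[[0,0,0],[0,0,0]],[[0,0,0],[0,0,0]]]'
python3 -c "
from h import *
s=arm.read_camera('scene');t=arm.read_camera('top')
a=cv2.resize(s[90:270,150:350,::-1],(400,360),interpolation=cv2.INTER_CUBIC)
b=cv2.resize(t[120:300,130:330,::-1],(400,360),interpolation=cv2.INTER_CUBIC)
cv2.imwrite('pics/b11.png',np.hstack([a,b]))
cv2.imwrite('pics/b12.png',np.hstack([cv2.resize(t[185:230,180:230,::-1],(400,360)),cv2.resize(s[150:205,200:260,::-1],(400,360))]))"
```

```text
time: 22.15
position: [0.4998, 0.1616, 0.1486]
tool_rot: [0.691, 0.15, 0.691, -0.15]
contact_force: [-0.3, -0.0, 5.2]
opening: 0.017
time: 22.65
position: [0.4998, 0.1616, 0.1482]
tool_rot: [0.691, 0.15, 0.691, -0.15]
contact_force: [-0.3, -0.1, 0.6]
opening: 0.0725
time: 23.15
position: [0.4996, 0.1614, 0.2844]
tool_rot: [0.691, 0.15, 0.691, -0.15]
contact_force: [0.4, -0.0, 0.2]
opening: 0.0728
time: 23.65
position: [0.4847, 0.0187, 0.2832]
tool_rot: [0.69, 0.151, 0.691, -0.151]
contact_force: [0.1, 0.8, -0.2]
opening: 0.0722
time: 24.15
position: [0.4702, -0.1209, 0.2833]
tool_rot: [0.691, 0.151, 0.691, -0.15]
contact_force: [-0.1, 0.5, 0.2]
opening: 0.0728
time: 24.35
position: [0.4704, -0.119, 0.2836]
tool_rot: [0.691, 0.149, 0.691, -0.148]
contact_force: [0.5, 0.9, 0.3]
opening: 0.0725
```

View pics/b11.png

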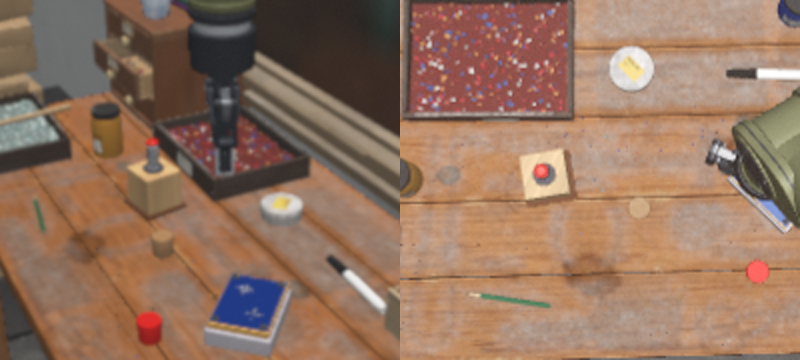

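View pics/b12.png

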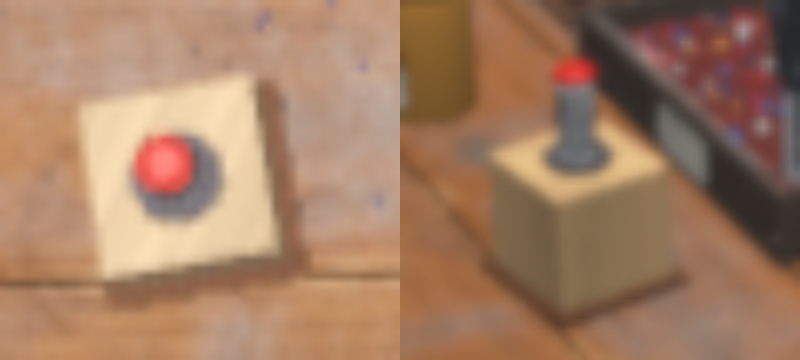

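The punch sits in its stand, upright and matching the first pictures. The cork stands upright on the bare table and the other things look undisturbed. Handing in.

```bash
python3 -c "
from rig import arm
print(arm.close_job(),arm.state()['time'])"
```

```text
the job is handed in; nothing more can be done
the job is handed in; nothing more can be done
```

The job is done and handed in; the robot's clock read about 24.5 s of the 69 s allowed. No verdict is reported, so the results below are my own checks.

- **Cork:** it stands upright on the bare table at about (0.451, 0.029), let go. I took the brown one off the plate and left the red look-alike alone.
- **Punching:** I took the punch from its stand and set it on the ringed cross with the tool at (0.4895, −0.1462). My readings of the mark range from (0.488, −0.146) to (0.489, −0.148), so it was within about 2 mm. The punch stood upright.
- **Snap:** the wrist force rose to about 12.6 N, or about 14.6 N after allowing for the punch's weight. It then dropped to 8.9 N. I stopped there and lifted off, short of the end stop and well under 30 N. The striker joint cannot be read directly, so the force drop is my only evidence that it tripped.
- **Punch return:** its flange came to rest on the stand at the same height it was picked up from. The last pictures show it upright, as at the start.
- **Surroundings:** in the last pictures the tin, jar and marker look unmoved and the robot is clear of everything. The tumbler was outside those crops, but the arm never went near it.

The networks' own guesses were sometimes off: one top-view mark reading was about 8 mm from the rest, and the cork was confused with its look-alike. I relied on measurements from enlarged crops of both camera views, which agreed to about 2 mm for the mark.

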